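Trial-fit and break out a sample-mill rotor

ROBOT

A 6-joint arm with a two-finger parallel gripper is mounted at the origin on the work surface. World frame = base frame: x ahead of the robot, y to its left, z up, the work surface at z = 0. Lengths are in mm, angles in rad, forces in N, time in s.
With the tool pointing down it reaches from about 300 to 775 mm from the base axis. Payload 14.6 kg.
Tool frame: the origin (TCP) lies on the centre line of the jaws, within the pads' length; the fingertips stand 19 mm ahead of it and the grasp point (between the pads) is the TCP (bot.tip_reach is the distance from the TCP to the fingertips, in mm); z points along the fingers, y is the line along which they close (so a half turn about z gives the same grasp; the last joint's range is limited). The gripper opens to 85 mm and grips with 20 to 120 N. Pads are 22 mm wide; open, the fingers measure 114 mm over their backs; the gripper's body (76 mm by 85 mm) begins 54 mm behind the grasp point. The pads swing forward as they close: fully open they stand 13 mm farther back than shut.
Start: joints at [-1.404, 0.3, 1.521, -0, 1.321, -0.067], TCP at [127.415, -535.028, 250.281] pointing down, gripper open.
Joint ranges: [-3.03, 3.03], [-0.79, 2.21], [0.23, 2.52], [-1.04, 4.18], [0, 3.07], [-2.55, 2.55]. Speed limits (rad/s): [2.22, 2.22, 2.57, 3.14, 3.14, 3.14].

INTERFACE

Orientations are given as a unit quaternion [w, x, y, z].
In Python, from rig import bot gives the robot as it stands. Calls block until the motion is done:
- bot.move_to(position, orientation): joint-space move of the TCP to a pose.
- bot.servo_line(position, attitude=None, speed=150, until_force=None): straight line of the TCP; attitude=None keeps the orientation; speed is the mean speed in mm/s. With until_force (N) it stops when the force on the tool has changed by that much, and returns True; else False.
- bot.move_joints(angles): joint-space move.
- bot.move_gripper(opening, grip_force=None): finger opening in mm; grip_force is the grip in N (None keeps the last); returns when the fingers have stopped.
- bot.dwell(seconds).
- bot.ik(position, orientation): joint angles nearest the present ones, or None.
- bot.read_state(): the state.
- bot.read_camera(name): name is "scene" or "top"; returns a dict with "image" (384x512x3 uint8, blue, green, red), "depth" (384x512 float32, mm along the optical axis (not along the pixel's ray), 0 where there is no reading), "fovy" (degrees; the focal length in pixels is half the picture's height over the tangent of half this angle, whatever the lens; pixels are square), "cx", "cy" (the principal point, pixels), "eye" and "attitude" of the camera in the world. Camera axes: x right, y down, z forward; pixel columns grow to the right and rows downward; lengths in mm; the calibration is good to about 2 mm. A picture is of the moment at which its call begins.
A pose or a line that the arm cannot do raises bot.MotionError and nothing moves.
- bot.finish_job(): hands the job in; it is judged then, once.
The state is a dict: "clock": time; "joint_positions": joint angles; "qvel": joint speeds; "effort": joint torques, N m; "ee_pos": TCP position; "tool_rot": TCP orientation; "ft_force": force on the tool from outside, world axes, zero at the start; "moment": the same for the moment, N m; "grip_width": finger opening in mm; "grip_force": force on a finger pad.
Only numpy, scipy, OpenCV 4.12 (cv2) and the standard library are available. Lean on these libraries where they do the work, as an engineer would, in place of code of your own. Each camera call takes 0.05 s, during which the arm holds its last target. There are 200 camera calls.

TASK

Trial-fit the sample mill's rotor: take the square-headed rotor out of the stand, set its tapered shank in the mill's round socket and work it fully home with a twisting push, until its collar sits flush on the socket face, never pressing down on the socket with more than 25 N; then let go of it. Now, without touching the rotor again, drive the mill's wedge through the slot by its upright grey handle, all the way in, so that it jacks the shank loose and the rotor is left standing up on the wedge, free in the socket. Leave everything else where it is.

Things in the scene. Friction and masses are not known exactly. Their poses are not given: they have to be found in the camera images.
- rotor: loose steel rotor, 92 mm tall, 0.3 to 0.6 kg, upright in a pocket of the stand, its collar resting on the stand's top. Origin at the shank's lower end, z up its axis. From below: tapered shank 44 mm long (18 mm across at its end, 35.6 mm at the collar), collar 56 mm across and 6 mm thick, square head 26 x 26 mm and 42 mm high, sides along the body's x and y
- rotor_head (a point): centre of the rotor's square head, 71 mm above the rotor's origin, 21 mm below the head's top and 21 mm above the collar's upper face; the place to grasp
- rotor_collar (a point): point on the rotor's axis in the plane of the underside of its collar, 44 mm above the rotor's origin
- stand: frame of the fixed grey block with two round pockets (through holes 40 mm across) 90 mm apart along its y; 80 x 170 mm, 52 mm high, origin at its underside
- mill: frame of the fixed mill drive: grey base plate 12 mm thick and white housing 110 x 150 mm, 63 mm high, with the socket in the middle of its top. Origin under the socket at table height, z up. The wedge slot runs right through along the mill's y; the wedge comes in from the +y side and is driven towards -y
- socket_face (a point): centre of the socket's flat round upper face (55 mm across), 70 mm above the table; the rotor is home when its collar stops on this face, and the seated taper then holds itself. The tapered bore below fits the shank with about 1.2 mm free all round, except for three sprung steel segments in it
- socket_bore (a point): point on the socket's axis 12 mm below its face, at the height of the three sprung segments. They grip the shank from about 8 mm above home. Pushed straight down it binds there and would need about 40 to 60 N to go home; while it is turned back and forth as it goes down (about 1 rad for each 1 to 2 mm) only about 12 to 17 N
- sleeve (a joint): how far the socket has been pressed down on its spring, m: 0 unloaded, 0.0025 at a push of 25 N. The socket starts to sink at a push of 5 N and sinks 1 mm for every 8 N more, and comes back up when unloaded
- wedge (a joint): travel of the wedge, m: 0 drawn back, 0.09 fully in; starts at 0 to 0.012, clear of the shank. It slides with about 1 N of friction and stays where it is left. Its upper side rises 1 mm in 5.2; it meets the end of the seated shank at about 0.03, then needs up to about 25 N of push; fully in, it has lifted the rotor by about 11 mm, where the segments no longer grip
- wedge_handle (a point): point in the wedge's upright grey handle, a square post 18 x 18 mm with its sides along the mill's x and y; 90 mm above the table, 16 mm below the post's top. It stands 165 mm from the socket's axis, on the mill's +y side, with the wedge fully drawn back and 75 mm from it when fully in
- arbor: a loose arbor that stands in the other pocket of the same stand: same shank and collar as the rotor, but its head is round (24 mm across, 20 mm high). Not to be disturbed. Origin at the lower end of its shank, 44 mm below the underside of its collar
- bottle: loose amber glass bottle, 64 mm across, 130 mm tall, not to be disturbed; origin at its underside
- beaker: loose open glass, 70 mm across, 85 mm tall, not to be disturbed; origin at its underside
- jar: loose small white jar, 40 mm across, 45 mm tall, not to be disturbed; origin at its underside
- wrench: loose steel wrench lying flat, 150 mm long along its x axis, not to be disturbed
- weight: loose brass cylinder, 36 mm across, 35 mm tall, not to be disturbed; origin at its underside
There are look-alikes about, which are no part of the job. What is shaped like the rotor but pink is not meant.

How it is judged (in metres and radians):
On the way, in this order (a step that is already met when the one before it is completed fails the run):
1. the rotor is fully home in the socket and let go, with the wedge still drawn back (z of rotor_collar in the frame of socket_face between -0.003 and 0.0015 m and horizontal distance between rotor_collar and socket_face below 0.005 m and contact force between the fingers and rotor below 0.2 N and value of joint wedge below 0.022 m), for 0.2 s.
2. the wedge bears on the end of the shank while the rotor is still down and not touched by the gripper (z of rotor_collar in the frame of socket_face below 0.004 m and horizontal distance between rotor_collar and socket_face below 0.005 m and contact force between the fingers and rotor below 0.2 N and value of joint wedge above 0.022 m and contact force between wedge and rotor above 5 N), for 0.02 s.
3. the wedge has jacked the rotor up by 7 mm or more, not touched by the gripper (z of rotor_collar in the frame of socket_face above 0.007 m and horizontal distance between rotor_collar and socket_face below 0.005 m and contact force between the fingers and rotor below 0.2 N), for 0.1 s.
At the end, for the whole second after the job is handed in: The wedge is in (travel over 78 of its 90 mm), and the rotor, let go and at rest, stands in the socket upon it: collar 7 to 18 mm above the socket face, its axis within 7 mm of the socket's, tilted less than 0.2 rad (z of rotor_collar in the frame of socket_face between 0.007 and 0.018 m and horizontal distance between rotor_collar and socket_face below 0.007 m and angle between rotor's own z axis and vertical below 0.2 rad and value of joint wedge above 0.078 m and linear speed of rotor below 0.02 m/s and contact force between the fingers and rotor below 0.2 N); the robot touches nothing.
It fails at once if the socket was pressed down with more than 25 N (it sank more than 2.5 mm) (value of joint sleeve above 0.0025 m).
It fails at once if the gripper touched the rotor once the wedge was being driven (value of joint wedge above 0.025 m and contact force between the fingers and rotor above 0.5 N).
It fails at once if a bystander (arbor, bottle, beaker, jar, wrench or brass weight) was moved by more than 25 mm (distance of any of arbor, bottle, beaker, jar, wrench, weight from where it was at the start of the episode above 0.025 m).
It also fails if it takes over 72 s, if anything falls off the work surface, if the arm or the gripper's body presses on something with over 40 N, if the wrist force passes 120 N, or if a joint passes its speed limit or range.

## Working session

There is one attempt and no reset: what is moved stays moved. The work goes in short steps, each a Python script; the robot and the scene stay as the last script left them, time stands still between calls to the robot, and variables do not carry over. Pictures are saved under pics/ and viewed, at most 10 in all, crops included, and the job is handed in when it is done.

```bash
mkdir -p pics; ls
cat > h.py <<'E'
import numpy as np, cv2
from scipy.spatial.transform import Rotation as R
from rig import bot
def rot(q): return R.from_quat([q[1],q[2],q[3],q[0]])
def cloud(c):
    h,w=c["depth"].shape; f=h/2/np.tan(np.radians(c["fovy"])/2)
    v,u=np.mgrid[:h,:w]; d=c["depth"]
    p=np.stack([(u-c["cx"])/f*d,(v-c["cy"])/f*d,d],-1)
    return (p.reshape(-1,3)@rot(c["attitude"]).as_matrix().T+np.array(c["eye"])).reshape(h,w,3)
def down(yaw):  # tool z down, tool y axis at angle yaw+90deg.. x axis at yaw
    q=(R.from_euler('z',yaw)*R.from_euler('x',np.pi)).as_quat(); return [q[3],q[0],q[1],q[2]]
E
python3 - <<'E'
from h import *
for n in("top","scene"):
    c=bot.read_camera(n); cv2.imwrite(f"pics/{n}.png",cv2.resize(c["image"],(800,600),interpolation=cv2.INTER_CUBIC)); np.save(f"{n}_p.npy",cloud(c)); np.save(f"{n}_i.npy",c["image"])
    print(n,c["fovy"],c["cx"],c["cy"],c["eye"],c["attitude"])
s=bot.read_state();print(s)
E
```

```text
pics
top 49.003971519519816 256.01961172285326 191.24320676062337 [ 408.63323596   34.32322686 1114.43095592] [ 0.06386821 -0.70355608  0.7055164  -0.05635865]
scene 52.447000229273534 249.37248164051147 183.50761706963206 [1186.83562622  586.09929383  649.0666182 ] [-0.17571709  0.36457618  0.81108226 -0.42231893]
{'clock': 0.1, 'joint_positions': array([-1.40361346e+00,  3.00408043e-01,  1.52150507e+00, -5.86020474e-06,
        1.32069046e+00, -6.65872884e-02]), 'qvel': array([-2.25219556e-03, -1.82998078e-03, -5.45771840e-04,  3.83975895e-04,
       -2.29249927e-05, -5.17704053e-05]), 'effort': array([ 2.12042461e-03, -5.44376457e+01, -3.62371373e+01, -7.73826059e-05,
        3.06002090e-03, -4.72764867e-06]), 'ee_pos': array([ 127.37799194, -534.85901749,  249.78804903]), 'tool_rot': array([-5.04674419e-04,  9.93176501e-01,  1.16619819e-01, -2.82475998e-05]), 'ft_force': array([ 0.05764839, -0.40572133, -0.59890131]), 'moment': array([ 0.03650538, -0.02076423, -0.01569901]), 'grip_force': 0.0, 'grip_width': 85.11089998194349}
```

View pics/top.png

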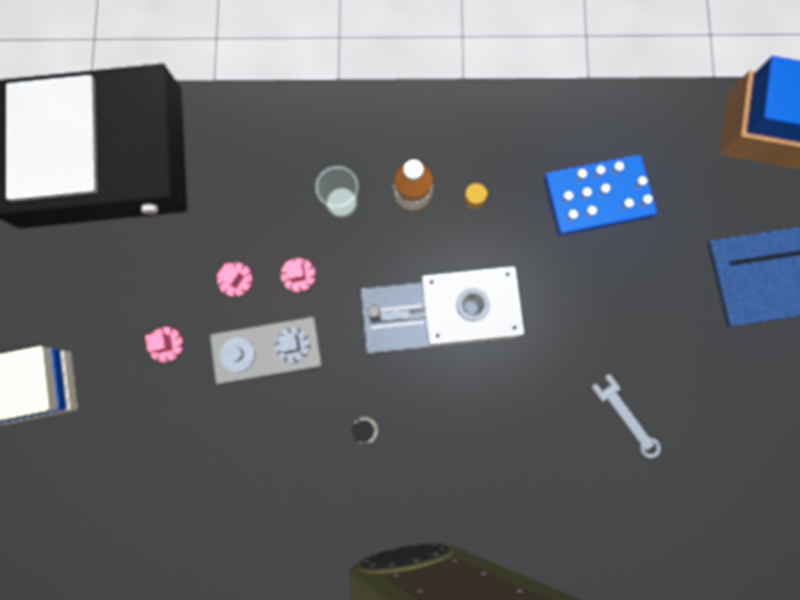

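View pics/scene.png

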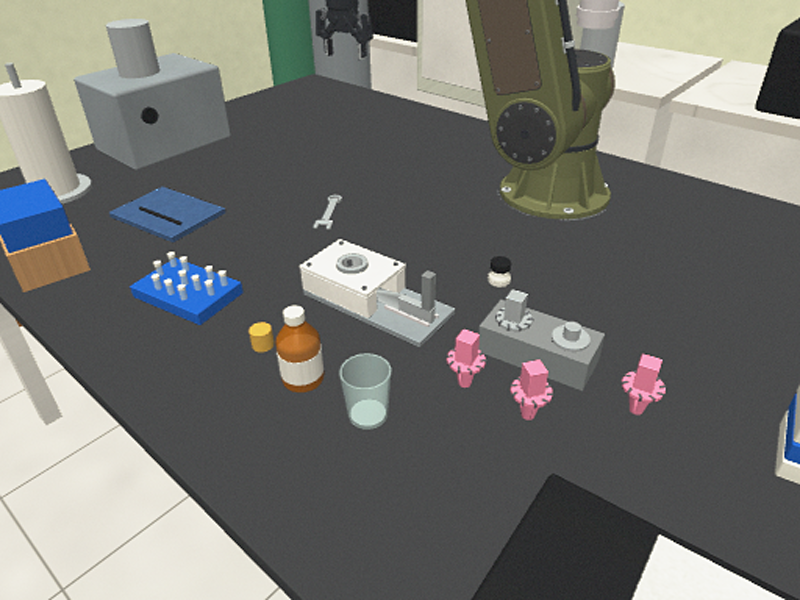

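The top view shows the rotor at about (293,345), the arbor at (237,353), the socket at (473,305) and the wedge handle at (375,312). The look-alikes are pink, and the nearest is at (298,274). Next I measure from the point clouds.

Run:
```python
from h import *
T=np.load("top_p.npy"); S=np.load("scene_p.npy")
def at(u,v): return T[int(v/1.5625),int(u/1.5625)]
for n,u,v in [("rotor",293,343),("arbor",237,353),("sock",473,305),("handle",375,312)]: print(n,at(u,v).round(1))
def rect(P,c,r,z0,z1,n):
    P=P.reshape(-1,3); m=(np.hypot(*(P[:,:2]-c[:2]).T)<r)&(P[:,2]>z0)&(P[:,2]<z1); Q=P[m]
    if len(Q)<5: print(n,len(Q));return
    b=cv2.minAreaRect(Q[:,:2].astype(np.float32)); print(n,len(Q),"mean",Q.mean(0).round(1),"med z",np.median(Q[:,2]).round(1),"rect",np.round(b[0],1),np.round(b[1],1),round(b[2],1))
r,s,h=at(293,343),at(473,305),at(375,312)
for P,k in((T,"top"),(S,"scene")):
    rect(P,r,45,92,112,k+" head")
    rect(P,r,45,53,63,k+" collar")
    rect(P,r,160,45,55.5,k+" stand")
    rect(P,s,120,58,66,k+" housing")
    rect(P,s,45,67,75,k+" face")
    rect(P,h,40,98,112,k+" handletop")
    rect(P,h,40,70,112,k+" handle")
```

```text
rotor [515.5 212.1 100.3]
arbor [503.2 304.6  78.5]
sock [587.6 -75.8  12.3]
handle [563.6  83.9 102.7]
top head 120 mean [515.5 218.5  99.8] med z 99.8 rect [515.8 219.2] [25.8 26. ] 12.6
top collar 410 mean [513.2 214.6  56.6] med z 56.5 rect [516.1 218. ] [79.1 77.5] 9.8
top stand 1721 mean [533.1 260.4  51.7] med z 51.8 rect [539.7 215.4] [278.7 233.5] 73.2
top housing 2014 mean [579.1 -72.5  63. ] med z 63.2 rect [579.6 -72.1] [110.8 150.1] 6.0
top face 218 mean [580.6 -72.5  70.1] med z 70.1 rect [587.2 -75.7] [69.2 73.8] 56.3
top handletop 52 mean [562.6  86.1 105.9] med z 106.0 rect [562.6  85.2] [16.5 16.8] 1.0
top handle 66 mean [561.3  85.4 101.6] med z 105.5 rect [562.5  85.2] [16.6 16.8] 1.0
scene head 103 mean [520.7 221.6  98.1] med z 98.7 rect [518.3 220.8] [28.4 25.7] 10.9
scene collar 217 mean [526.1 224.3  57.1] med z 57.2 rect [518.8 216.3] [70.3 75.9] 88.5
scene stand 1434 mean [545.9 261.9  50.7] med z 51.0 rect [541.8 211.4] [284.2 234.3] 74.0
scene housing 1144 mean [586.9 -65.6  62.5] med z 62.5 rect [582.7 -71.2] [113.2 153.6] 5.5
scene face 121 mean [583.  -70.6  69.2] med z 69.3 rect [582.4 -71.3] [54.  53.7] 85.9
scene handletop 46 mean [568.3  89.  103.7] med z 104.5 rect [567.   87.6] [18.6 18.7] 1.8
scene handle 128 mean [569.8  90.5  91.2] med z 92.1 rect [567.  88.] [18.6 19.4] 1.8
```

Run:
```python
from h import *
q=down(np.radians(102)); p=[516.7,219.8]
bot.move_gripper(55)
bot.move_to(p+[180],q)
print(bot.read_state()["joint_positions"].round(2),bot.tip_reach)
print(bot.servo_line(p+[82],speed=80,until_force=8)); print(bot.read_state()["ee_pos"].round(1))
bot.move_gripper(20,80); bot.dwell(.2)
s=bot.read_state();print(s["ee_pos"].round(2),s["grip_width"],s["grip_force"],s["ft_force"].round(2),s["clock"])
bot.servo_line(p+[230],speed=100); bot.dwell(.3)
s=bot.read_state();print(s["ee_pos"].round(2),s["grip_width"],s["ft_force"].round(2))
# hover above the socket
bot.move_to([580.5,-72,190],down(np.radians(97))); bot.dwell(.3)
s=bot.read_state();print(s["ee_pos"].round(2),s["joint_positions"].round(2),s["ft_force"].round(2),s["grip_width"],s["clock"])
for n in("top","scene"):
    c=bot.read_camera(n); np.save(f"{n}_p2.npy",cloud(c)); np.save(f"{n}_i2.npy",c["image"])
    i=c["image"]; i=i[130:260,170:340] if n=="top" else i[50:250,150:320]
    cv2.imwrite(f"pics/{n}2.png",cv2.resize(i,None,fx=3,fy=3,interpolation=cv2.INTER_CUBIC))
```

```text
[ 0.34  0.39  1.57 -0.    1.18  0.13] 19.0
False
[517.  219.9  82.5]
[516.89 219.89  82.49] 25.19227460818089 79.74781036376953 [-0.88  0.01  5.71] 5.4417
[516.67 219.79 229.85] 25.206282908844464 [-0.09  0.05 -4.5 ]
[580.59 -71.27 190.14] [-0.18  0.43  1.49  0.    1.22 -0.31] [-0.53  0.28 -3.75] 24.734799497395464 8.8333
```

View pics/scene2.png

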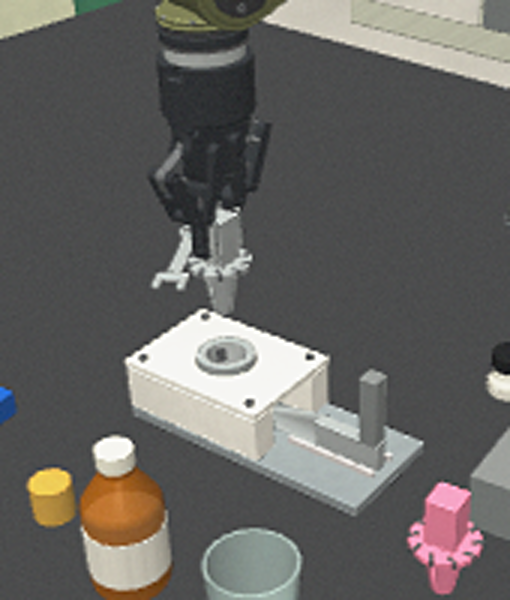

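The scene view shows the rotor held upright at (222,255) over the socket at (225,355). I measure the held shank with the same camera and compare it with the socket.

Run:
```python
from h import *
from scipy.optimize import least_squares
P=np.load("scene_p2.npy").reshape(-1,3)
m=(np.hypot(P[:,0]-582,P[:,1]+71)<40)
for z0,z1 in((117,155),):
    Q=P[m&(P[:,2]>z0)&(P[:,2]<z1)]; 
    f=lambda c:np.hypot(Q[:,0]-c[0],Q[:,1]-c[1])-(9+.2*(Q[:,2]-115.6-c[2]))
    r=least_squares(f,[582,-71,0],loss="soft_l1"); print(len(Q),r.x.round(2),np.abs(r.fun).mean().round(2), Q.min(0).round(1),Q.max(0).round(1))
Q=P[m&(P[:,2]>155)&(P[:,2]<170)];print(len(Q),cv2.minEnclosingCircle(Q[:,:2].astype(np.float32)),cv2.minAreaRect(Q[:,:2].astype(np.float32)))
# socket face outer rim
for n in("scene","top"):
    F=np.load(n+"_p.npy").reshape(-1,3); F=F[(np.hypot(F[:,0]-581,F[:,1]+72)<34)&(F[:,2]>66.5)&(F[:,2]<75)]
    d=F[:,:2]; 
    print(n,len(F),cv2.minEnclosingCircle(d.astype(np.float32)))
T=np.load("top_p2.npy").reshape(-1,3)
Q=T[(np.hypot(T[:,0]-581,T[:,1]+72)<40)&(T[:,2]>155)&(T[:,2]<172)];print("topcollar",len(Q),Q.mean(0) if len(Q) else 0)
```

```text
93 [582.24 -70.99   2.3 ] 0.81 [574.6 -77.3 117.3] [598.1 -55.  152.4]
139 ((582.6470336914062, -70.49378967285156), 28.88764762878418) ((587.5036010742188, -64.07200622558594), (41.68415451049805, 56.86326217651367), 55.61420440673828)
scene 126 ((580.781982421875, -69.86178588867188), 29.172452926635742)
top 210 ((579.7809448242188, -72.28715515136719), 32.38637161254883)
topcollar 9 [586.16405668 -49.29587654 165.61562862]
```

Run:
```python
from h import *
x,y,yaw=580.8,-71.5,97.
def st(): bot.dwell(.08); s=bot.read_state(); return s["ee_pos"],s["ft_force"],s
bot.move_gripper(20,115)
print(bot.servo_line([x,y,150],down(np.radians(yaw)),speed=60)); bot.dwell(.2)
F0=bot.read_state()["ft_force"]; print("F0",F0.round(2))
print(bot.servo_line([x,y,112.5],speed=40,until_force=8))
e,f,s=st(); print(e.round(2),(f-F0).round(1))
if abs(f-F0)[2]<6:
    z=111.; k=1
    bot.servo_line([x,y,z],down(np.radians(yaw+28)),speed=3)
    while s["clock"]<45:
        e,f,s=st(); fz=(f-F0)[2]; print(round(z,1),e.round(2),(f-F0).round(1),round(s["clock"],1))
        if fz>20 or z<98.7: break
        dz=1.0 if fz<14 else 0.6 if fz<17 else .4
        k=-k; z-=dz
        bot.servo_line([x,y,z],down(np.radians(yaw+28*k)),speed=dz/0.8,until_force=14)
```

```text
False
F0 [ 0.07  0.38 -4.67]
False
[580.89 -71.51 112.77] [ 0.2 -0.8  0.2]
111.0 [580.78 -71.49 111.08] [-1.8 -0.7  0.5] 12.1
110.0 [580.65 -71.4  109.87] [-3.   0.9  0. ] 13.3
109.0 [580.7  -72.08 109.08] [-3.3 -3.8  0.9] 14.5
108.0 [580.55 -71.56 107.98] [-5.7 -0.1  2.5] 15.7
107.0 [580.53 -71.87 107.06] [-6.2 -1.6  3. ] 16.9
106.0 [580.48 -71.64 106.17] [-6.3 -0.5  4.2] 18.1
105.0 [580.57 -71.9  105.37] [-7.7 -2.3  5.3] 19.3
104.0 [580.53 -71.63 104.43] [-8.4  0.9  7.4] 20.5
103.0 [580.61 -71.93 103.63] [-8.7 -2.   7.7] 21.7
102.0 [580.59 -71.61 102.73] [-9.3  0.3  9.9] 22.9
101.0 [580.64 -71.96 101.89] [-9.4 -1.5 11.1] 24.1
100.0 [580.61 -71.62 100.98] [-10.6   0.4  12.1] 25.4
99.0 [580.68 -72.02 100.14] [-11.5  -2.6  14.6] 26.6
98.4 [580.65 -71.59  99.53] [-11.7  -0.2  14.3] 27.8
```

Run:
```python
from h import *
x,y,yaw=580.2,-71.5,97.; F0=np.array([.07,.38,-4.67])
def st(): bot.dwell(.08); s=bot.read_state(); return s["ee_pos"],s["ft_force"],s
z=98.4; k=1 
k=1 if bot.read_state()["joint_positions"][5]>-0.31 else -1
k0=np.degrees(0); e,f,s=st()
# yaw sign of present pose
yy=rot(s["tool_rot"]).as_matrix()[:,0]; k=np.sign(np.degrees(np.arctan2(yy[1],yy[0]))-yaw); print(k)
for i in range(10):
    k=-k; z-=0.5
    bot.servo_line([x,y,z],down(np.radians(yaw+28*k)),speed=0.5/0.8,until_force=8)
    e,f,s=st(); fz=(f-F0)[2]; print(round(z,1),e.round(2),(f-F0).round(1),s["moment"].round(2),round(s["clock"],1), "gap",round(e[2]+max(0,fz-5)/8-100.5,2))
    if fz>19.5: break
```

```text
-1.0
97.9 [580.49 -71.99  99.38] [-9.1 -1.8 14.8] [-0.21  1.74 -0.47] 29.1 gap 0.1
97.4 [580.48 -71.63  99.08] [-10.    0.4  17.1] [0.27 1.99 0.4 ] 30.3 gap 0.09
96.9 [580.58 -72.07  98.81] [-11.9  -2.5  18.9] [-0.28  2.1  -0.41] 31.5 gap 0.05
96.4 [580.53 -71.61  98.49] [-12.3   1.7  22.4] [0.39 2.34 0.46] 32.7 gap 0.16
```

The gap stays near 0 while the force follows the sleeve spring, so the rotor is home. I'll unload, release and check.

Run:
```python
from h import *
F0=np.array([.07,.38,-4.67]); x,y,z=580.2,-71.5,96.4
for i in range(8):
    z+=.6; x-=.2
    bot.servo_line([x,y,z],speed=4); bot.dwell(.05); s=bot.read_state(); f=s["ft_force"]-F0
    print(round(z,1),s["ee_pos"].round(2),f.round(1))
    if f[2]<7: break
bot.move_gripper(50); bot.dwell(.3); e=bot.read_state()["ee_pos"]
print(bot.read_state()["grip_force"])
bot.servo_line([e[0],e[1],200],speed=100); 
h=np.array([563.2,86.0]); bot.move_to([h[0],h[1]+60,230],down(np.radians(96)))
s=bot.read_state(); print(s["ft_force"],s["joint_positions"].round(2),s["clock"])
for n in("top","scene"):
    c=bot.read_camera(n); P=cloud(c); 
    if n=="scene": cv2.imwrite("pics/s3.png",cv2.resize(c["image"][100:250,170:340],None,fx=3,fy=3,interpolation=cv2.INTER_CUBIC))
    P=P.reshape(-1,3)
    for t,c0,r,z0,z1 in(("head",(581,-72),30,108,130),("collar",(581,-72),34,72,84),("handle",(565,86),25,98,112)):
        Q=P[(np.hypot(P[:,0]-c0[0],P[:,1]-c0[1])<r)&(P[:,2]>z0)&(P[:,2]<z1)]
        if len(Q)>5: print(n,t,len(Q),np.median(Q[:,2]).round(1),cv2.minAreaRect(Q[:,:2].astype(np.float32)))
```

```text
97.0 [580.5  -71.62  98.91] [-9.6  1.  18.8]
97.6 [580.43 -71.58  99.29] [-6.9  1.1 15.5]
98.2 [580.36 -71.6   99.69] [-4.3  0.5 12.2]
98.8 [580.3  -71.59  99.9 ] [-1.1  1.  11.8]
99.4 [580.09 -71.61 100.08] [6.6 0.4 9.1]
100.0 [580.01 -71.57 100.47] [8.7 0.1 7.2]
100.6 [579.87 -71.6  100.71] [10.3 -0.2  1.8]
0.0
[ 0.72382746 -1.02062828 -0.51656759] [ 0.19  0.39  1.45 -0.    1.3   0.09] 37.8917
top head 122 118.6 ((579.1943359375, -71.58231353759766), (25.77069664001465, 26.10914421081543), 70.383544921875)
top collar 249 76.6 ((578.703857421875, -71.78528594970703), (54.106021881103516, 54.85286331176758), 1.6304885149002075)
top handle 54 105.5 ((562.7872924804688, 85.29098510742188), (16.810941696166992, 16.80449676513672), 2.74604868888855)
scene head 85 116.6 ((582.3307495117188, -70.80220794677734), (30.23757553100586, 26.051733016967773), 66.83060455322266)
scene collar 144 76.1 ((585.2459106445312, -67.8359375), (47.29948425292969, 54.56293869018555), 43.05379104614258)
scene handle 46 104.2 ((566.2505493164062, 87.74176788330078), (18.174678802490234, 17.844764709472656), 7.77545166015625)
```

View pics/s3.png

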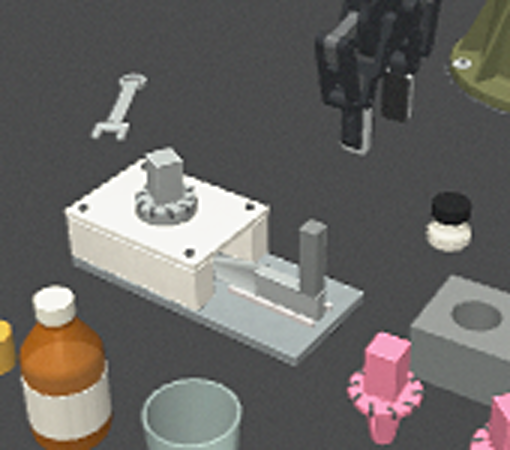

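The picture shows the rotor seated at (165,190) with its collar on the socket face and the gripper clear. Next I grip the wedge handle at about (312,260) and drive it.

Run:
```python
from h import *
q=down(np.radians(96)); h=np.array([564.1,86.3]); u=np.array([.103,-.9947])
bot.move_gripper(45)
bot.move_to([*h,160],q); bot.servo_line([*h,92],speed=80,until_force=8); bot.dwell(.1)
print(bot.read_state()["ee_pos"].round(1))
F=bot.read_state()["ft_force"]
bot.move_gripper(10,70); bot.dwell(.2); s=bot.read_state(); print(s["grip_width"],(s["ft_force"]-F).round(1),s["ee_pos"].round(1))
x=h.copy()
for d in (15,30,45,60,75,82):
    p=h+u*d; bot.servo_line([*p,92],speed=25); s=bot.read_state()
    print(d,s["ee_pos"].round(1),(s["ft_force"]-F).round(1),round(s["clock"],1),round(s["grip_width"],1))
    if np.linalg.norm((s["ft_force"]-F)[:2])>60: break
```

```text
[564.4  86.3  92.6]
16.964859475100564 [-3.8 -0.7  5.3] [564.1  86.3  92.4]
15 [565.6  71.2  92.4] [-4.1 -0.6  6.3] 41.1 17.0
30 [567.1  56.5  92.4] [-3.9  0.6  6. ] 41.8 17.1
45 [568.3  44.7  92.4] [-6.4 26.6  7. ] 42.6 17.2
60 [570.   28.5  92.4] [-5.8 15.7  6.5] 43.3 16.7
75 [571.6  12.4  92.4] [-5.3  5.9  6.7] 44.1 17.2
82 [572.3   5.1  92.4] [-5.2  3.9  6.7] 44.5 17.2
```

Run:
```python
from h import *
h=np.array([564.1,86.3]); u=np.array([.103,-.9947])
print(bot.servo_line([*(h+u*89),92],speed=10,until_force=12)); s=bot.read_state(); e=s["ee_pos"]; print(e.round(1),s["ft_force"].round(1))
bot.move_gripper(45); bot.dwell(.2)
bot.servo_line([e[0],e[1],200],speed=80); bot.move_to([540,120,260],down(np.radians(96)))
bot.dwell(.3); s=bot.read_state(); print(s["ft_force"].round(1),s["clock"])
for n in("top","scene"):
    c=bot.read_camera(n); P=cloud(c)
    if n=="scene": cv2.imwrite("pics/s4.png",cv2.resize(c["image"][100:250,170:340],None,fx=3,fy=3,interpolation=cv2.INTER_CUBIC))
    P=P.reshape(-1,3)
    for t,c0,r,z0,z1 in(("head",(581,-72),30,115,140),("collar",(581,-72),34,78,95),("handle",(572,3),25,98,112)):
        Q=P[(np.hypot(P[:,0]-c0[0],P[:,1]-c0[1])<r)&(P[:,2]>z0)&(P[:,2]<z1)]
        if len(Q)>5: print(n,t,len(Q),np.median(Q[:,2]).round(1),cv2.minAreaRect(Q[:,:2].astype(np.float32)))
```

```text
True
[572.5   2.5  92.4] [-0.7  2.4  5. ]
[-0.2  0.1  0.4] 47.9583
top head 130 128.3 ((580.7448120117188, -65.78857421875), (26.561243057250977, 26.70101547241211), 69.8531265258789)
top collar 254 87.3 ((580.5213012695312, -70.01126098632812), (55.139102935791016, 54.360374450683594), 36.114524841308594)
top handle 59 105.1 ((571.80078125, 2.4697952270507812), (17.34467315673828, 17.334684371948242), 1.7099099159240723)
scene head 101 126.4 ((583.8950805664062, -64.38648223876953), (29.70205307006836, 25.54339599609375), 67.3296127319336)
scene collar 169 85.7 ((585.9494018554688, -65.4945068359375), (47.23155212402344, 54.25168991088867), 47.400848388671875)
scene handle 44 104.0 ((575.7901000976562, 5.258125305175781), (18.02498435974121, 17.458398818969727), 11.4796724319458)
```

View pics/s4.png

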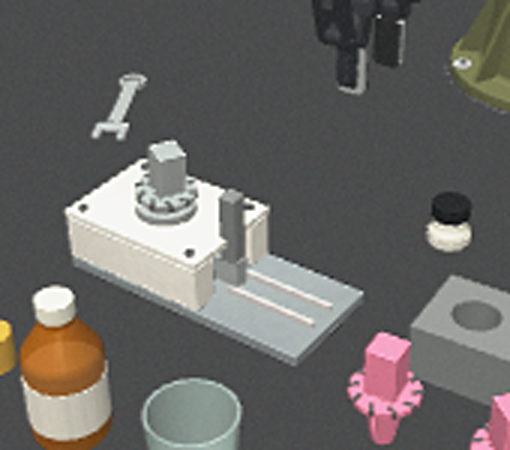

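The rotor stands lifted on the wedge at (167,185), tilted about 0.1 rad, with its collar about 10 mm up. The wedge handle at (232,240) is against the housing and the gripper is clear.

```bash
python3 -c "
from rig import bot
print(bot.finish_job())"
```

```text
the job is handed in; nothing more can be done
None
```

I handed the job in at about 48 s: the rotor was worked home (highest measured push about 22 N) and let go, then the wedge was driven to its stop. The rotor now stands free on the wedge, about 10 mm up and tilted roughly 0.1 rad. I didn't measure the bystanders again at the end, and `finish_job()` returned no verdict.

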